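Open the acid jug's safety cap with the extraction running

TASK

Start the fume extractor by pressing its green button fully down and letting it come back up, then open the acid jug: press the red safety cap down, twist it counter-clockwise while pressed until it is free, and lift it straight up. Finish while still holding the cap in the gripper, level and still, about 8 cm above where it sat and right over the jug's mouth; leave everything else on the bench where it is.

Things in the scene. Friction and masses are not known exactly. Their poses are not given: they have to be found in the camera images.
- jug: White round acid jug, 90 mm across, blue and yellow band, clamped in a steel bracket (round foot 110 mm across) bolted to the table: it neither moves nor turns. Origin: on its upright axis at table height; z up. Shoulder slopes from 45 mm radius at 102 mm height to 20 mm at 130 mm; the neck, 39 mm across, ends at 153 mm.
- cap: Red ribbed push-and-turn safety cap, 48 mm across, 36 mm tall, about 30 g, white radial mark on its flat top. Loose, but locked on the jug's neck. Origin: centre of its underside, 142 mm above the jug's origin while locked (top at 178 mm); z up, x towards the mark (along the jug's x while locked, within 0.1 rad). Can be gripped across its diameter from above at any yaw.
- cap_top (a point): Centre of the cap's flat top, 36 mm above its origin. The lock: the cap turns only while pressed 6 to 10 mm down (10 is a hard stop) against the spring. So pressed, it turns counter-clockwise seen from above and is free from 0.98 rad to a stop at 1.34 rad (aim at 1.16), then lifts straight up, clear of the neck after 15 mm. Clockwise is blocked.
- jug_plug (a joint): Yellow sprung plug, 20 mm across, in the jug's neck under the cap. Value in m, grows downwards: 0 while the cap is locked and not pressed, 0.010 fully pressed, -0.003 with the cap off (its top then 167 mm above the jug's origin). It pushes the cap up with about 5 N at 0, 11 N at 0.006, 14 N at 0.010.
- start_top (a point): Centre of the top face of the green round start push button, 32 mm across, pointing up, on the grey switch box (80 x 100 mm, 61 mm high with its yellow panel) of the fume extractor; the box is fixed to the table.
- start (a joint): Travel of the start button in m: 0 released, 0.006 fully down (about 4.5 N); it springs back.
- bangle: Bystander: silver bangle ring, 64 mm across, 12 mm high; origin at its underside or middle. Leave alone.
- hammer: Bystander: hammer lying flat; origin at its underside or middle. Leave alone.
- driver: Bystander: screwdriver lying flat; origin at its underside or middle. Leave alone.
- crucible: Bystander: small terracotta bowl, 60 mm across, 35 mm high; origin at its underside or middle. Leave alone.
- gas_can: Bystander: white gas canister with a blue band, 66 mm across, 190 mm tall (not the jug); origin at its underside or middle. Leave alone.
- flux: Bystander: small jar with black lid, 48 mm across, 75 mm tall; origin at its underside or middle. Leave alone.
- gear: Bystander: dark steel gear blank lying flat, 68 mm across, 22 mm high; origin at its underside or middle. Leave alone.
There are look-alikes about, which are no part of the job. Of the things that look like the part that bears start_top, take the one that is nearest to the robot's base at the start.

How it is judged:
On the way, in this order (a step that is already met when the one before it is completed fails the run):
1. the start button is pressed fully down (value of joint start above 0.0048 m), for 0.05 s.
2. the start button has come back up (value of joint start below 0.001 m), for 0.05 s.
3. the cap is pressed down on the jug by at least 4.5 mm (z of cap in the frame of jug below 0.1375 m and horizontal distance between cap and jug below 0.01 m), for 0.05 s.
4. the cap is turned by at least 0.85 rad while still on the neck (angle between the x axis of cap and the x axis of jug, either way round above 0.85 rad and z of cap in the frame of jug below 0.152 m and horizontal distance between cap and jug below 0.01 m), for 0.05 s.
At the end, for the whole second after the job is handed in: The cap is held in the fingers, its underside 53 to 138 mm above its locked height, within 30 mm sideways of the jug's axis, within 0.25 rad of level, slower than 0.03 m/s, touching no part of the jug; the start button is up; no bystander has moved by 30 mm (z of cap in the frame of jug between 0.195 and 0.28 m and horizontal distance between cap and jug below 0.03 m and angle between cap's own z axis and vertical below 0.25 rad and linear speed of cap below 0.03 m/s and contact force between the fingers and cap above 1 N and contact force between cap and jug below 0.05 N and value of joint start below 0.001 m and distance of each of bangle, hammer, driver, crucible, gas_can, flux, gear from where it was at the start of the episode below 0.03 m); the arm keeps its last pose, push and grip.
It fails at once if a bystander was moved by more than 30 mm (distance of any of bangle, hammer, driver, crucible, gas_can, flux, gear from where it was at the start of the episode above 0.03 m).
It also fails if it takes over 48 s, if anything falls off the work surface, if the arm or the gripper's body presses on something with over 40 N, if the wrist force passes 120 N, or if a joint passes its speed limit or range.

ROBOT

A 6-joint arm with a two-finger parallel gripper is mounted at the origin on the work surface. World frame = base frame: x ahead of the robot, y to its left, z up, the work surface at z = 0. Lengths are in m, angles in rad, forces in N, time in s.
With the tool pointing down it reaches from about 0.35 to 0.775 m from the base axis. Payload 7.3 kg.
Tool frame: the origin (TCP) lies midway between the tips of the shut fingers; the grasp point (between the pads) lies 19 mm behind it (robot.tcp_to_grasp is the distance from the TCP to the grasp point, in m); z points along the fingers, y is the line along which they close (so a half turn about z gives the same grasp; the last joint's range is limited). The gripper opens to 92 mm and grips with 3 to 60 N. Pads are 19 mm wide; open, the fingers measure 130 mm over their backs; the gripper's body (75 mm by 190 mm) begins 47 mm behind the grasp point.
Start: joints at [1.179, 0.342, 1.524, -0, 1.275, -0.146], TCP at [0.128, 0.509, 0.227] pointing down, gripper open.
Joint ranges: [-2.53, 2.53], [-0.77, 2.02], [0.04, 2.7], [-1, 4.14], [0.28, 2.66], [-3.11, 3.11]. Speed limits (rad/s): [2.57, 2.57, 3.14, 3.14, 3.14, 3.14].

INTERFACE

Orientations are given as [roll, pitch, yaw] about the fixed x, y, z axes, in that order (R = Rz(yaw) Ry(pitch) Rx(roll)).
In Python, from cell import readout, cams, ticket, robot gives the robot as it stands. The module is installed in compiled form; this text tells all that it offers.
- The arm moves only by the tool jog_arm, never from a script. Its argument "plan" is a list of rows, each a list of 5 numbers: the shift along the world's x, y, z each as a share of 0.08 m, from -1 to 1, then the turn about the world's z as a share of 90 degrees, from -1 to 1, then the opening, from -1 (shut) to 1 (fully open). A call has 1 to 12 rows; each row is the pose to reach, as a shift and turn from the pose commanded when the call began; what a row does not reach only later rows make up. A row lasts 1/10 s, in which the tool goes at most 50 mm and 8.59 degrees, less where a joint would pass 70% of its speed; a pose out of reach is approached as far as the arm can. A call with a number of a shift or a turn outside -1 to 1 is refused whole. A call with a gripper value outside its range is refused whole. The fingers move at their own pace and stop on an object; "squeeze" is the grip in N (left out, the last holds). Time passes only in rows, so rows that repeat a pose let the fingers close. It gives the time, the measured TCP pose, the force, the opening and the grip force at its end, in the units of the state.
- readout.observe(): the state, without advancing time (a new reading comes with each control period).
- cams.read_camera(name): name is "scene" or "top" or "wrist"; returns the picture (420x560x3 uint8, blue, green, red); there is no depth.
- cams.calibration(name): a dict with "K" (3x3 intrinsics, pixels), "k1" (the pictures are not rectified: a ray, as slopes to the right and down, at radius r is drawn at 1 + k1 r^2 times it, then the intrinsics apply), "world_from_camera" (4x4, takes a point from camera to world coordinates). Camera axes: x right, y down, z forward; pixel columns grow to the right and rows downward; lengths in m; the calibration is good to about 2 mm. A picture is of the moment at which its call begins: read the wrist's pose just before it. calibration takes no time and is no camera call; for the wrist camera it gives the pose at the moment of the call.
- ticket.hand_in(): hands the job in; it is judged then, once.
The state is a dict: "time": time; "qpos": joint angles; "qvel": joint speeds; "joint_efforts": joint torques, N m; "tool_pos": TCP position; "tool_rot": TCP orientation; "contact_force": force on the tool from outside, world axes, zero at the start; "torque": the same for the moment, N m; "opening": finger opening in m; "grip_force": force on a finger pad.
Only numpy, scipy, OpenCV 4.12 (cv2) and the standard library are available. Lean on these libraries where they do the work, as an engineer would, in place of code of your own. Each camera call takes 0.05 s, during which the arm holds its last target. There are 200 camera calls.

## Working session

There is one attempt and no reset: what is moved stays moved. The work goes in short steps, Python scripts to look and compute and a tool call to move; the robot and the scene stay as the last step left them, time stands still between calls to the robot, and variables do not carry over. Pictures are saved under pics/ and viewed, at most 10 in all, crops included, and the job is handed in when it is done.

Besides the shell and the picture viewer there is one more tool, called after ">>>" as name([rows], argument=value, ...), one row to a line, values as JSON. jog_arm: Moves the arm, as the interface text tells. Shift numbers are shares of 0.08 m and turn numbers shares of 90 degrees, none past 1 either way. Its arguments: {"type":"object","properties":{"plan":{"type":"array"},"squeeze":{"type":"number"}},"required":["plan"]}

```bash
mkdir -p pics; cat > h.py <<'E'
import numpy as np, cv2
from cell import readout, cams, ticket, robot
def ray(cal,u,v):
    K=np.array(cal["K"]);T=np.array(cal["world_from_camera"])
    d=np.array([(u-K[0,2])/K[0,0],(v-K[1,2])/K[1,1]]);s=d.copy()
    for _ in range(30): s=d/(1+cal["k1"]*(s@s))
    return T[:3,3],T[:3,:3]@np.array([*s,1])
def at_z(cal,u,v,z):
    o,d=ray(cal,u,v); return o+d*(z-o[2])/d[2]
def proj(cal,p):
    K=np.array(cal["K"]);T=np.array(cal["world_from_camera"])
    c=T[:3,:3].T@(np.array(p)-T[:3,3]); s=c[:2]/c[2]; s=s*(1+cal["k1"]*(s@s))
    return K[0,0]*s[0]+K[0,2],K[1,1]*s[1]+K[1,2]
E
python3 - <<'E'
from h import *
for n in("scene","top"):
    cv2.imwrite(f"pics/{n}.png",cv2.resize(cams.read_camera(n),(800,600),interpolation=cv2.INTER_CUBIC)); print(n,np.round(cams.calibration(n)["world_from_camera"],3))
print(readout.observe())
E
```

```text
scene [[-0.816  0.328 -0.476  1.079]
 [ 0.578  0.478 -0.661  0.718]
 [ 0.011 -0.815 -0.58   0.758]
 [ 0.     0.     0.     1.   ]]
top [[-0.024 -0.983  0.184  0.411]
 [-1.     0.026  0.007 -0.012]
 [-0.012 -0.184 -0.983  1.018]
 [ 0.     0.     0.     1.   ]]
{'time': 0.1, 'qpos': array([ 1.17901162e+00,  3.42673489e-01,  1.52489737e+00, -2.12628547e-05,
        1.27538921e+00, -1.45983978e-01]), 'qvel': array([-0.00047046, -0.0014239 , -0.00327966, -0.00013805,  0.00028906,
       -0.00072663]), 'joint_efforts': array([ 3.52825911e-03, -4.31998086e+01, -2.44695246e+01,  7.21529522e-02,
        5.24387124e-02, -5.19666469e-05]), 'tool_pos': array([0.12759152, 0.50889922, 0.22611226]), 'tool_rot': array([-3.14023683e+00, -1.78795177e-04,  2.89579801e+00]), 'contact_force': array([ 0.35275395,  0.04071883, -0.78467679]), 'torque': array([0.03065187, 0.01488163, 0.01605401]), 'grip_force': 0.0, 'opening': 0.0917103893787093}
```

View pics/scene.png

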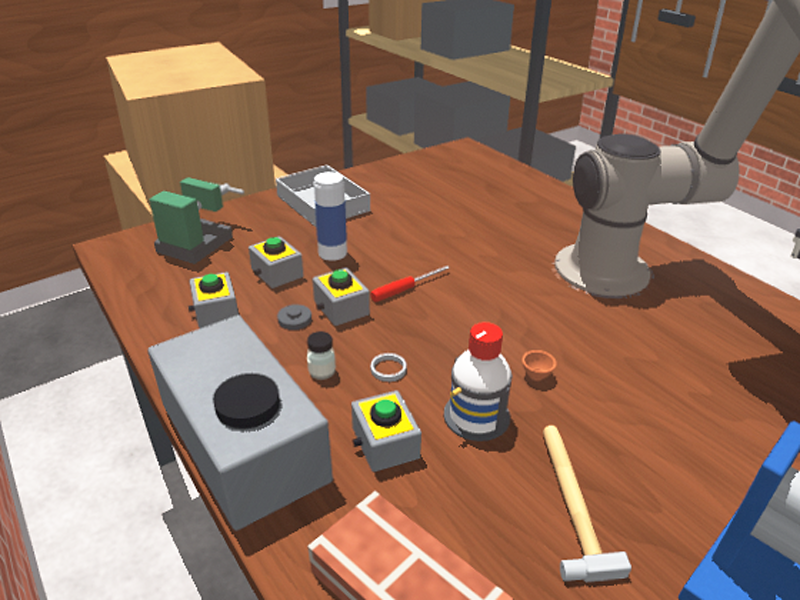

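View pics/top.png

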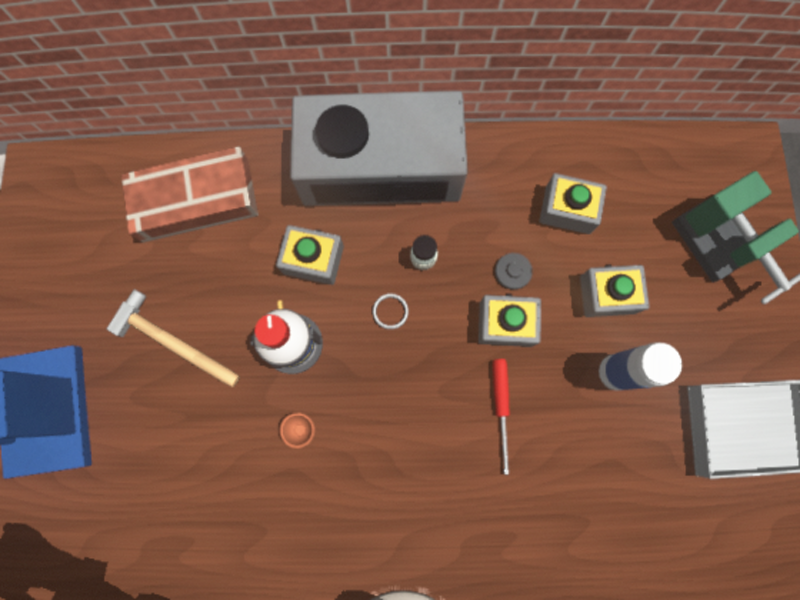

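The scene and top views show four green-button boxes. In the top view they are at (307,248), (513,317), (578,195) and (621,287), and in the scene view at (385,410), (340,278), (210,283) and (273,245). The one at top (513,317), beside the red driver, looks nearest to the base. The capped jug is at top (271,330) and scene (486,340). Next I'll triangulate these and confirm in a crop.

```bash
cat >> h.py <<'E'
def tri(ps):
    A=np.zeros((3,3));b=np.zeros(3)
    for c,u,v in ps:
        o,d=ray(c,u,v);d=d/np.linalg.norm(d);P=np.eye(3)-np.outer(d,d);A+=P;b+=P@o
    x=np.linalg.solve(A,b)
    return x,[np.round(np.array(proj(c,x))-[u,v],1) for c,u,v in ps]
E
python3 - <<'E'
from h import *
S=cams.calibration("scene");T=cams.calibration("top")
for (a,b),(c,d) in [((307,247),(385,410)),((513,316),(340,277)),((578,194),(210,283)),((621,286),(273,244)),((271,328),(486,333))]:
    x,e=tri([(T,a*.7,b*.7),(S,c*.7,d*.7)]);print(np.round(x,4),e,"dist",np.hypot(*x[:2]))
import os
t=cv2.imread("pics/top.png");s=cv2.imread("pics/scene.png")
# native frames for crops
ti=cams.read_camera("top");si=cams.read_camera("scene")
def crop(im,cx,cy,h=25):
    cx,cy=int(cx*.7),int(cy*.7); return cv2.resize(im[cy-h:cy+h,cx-h:cx+h],(400,300) if 0 else (300,300),interpolation=cv2.INTER_CUBIC),(cx-h,cy-h)
L=[crop(ti,513,317),crop(si,340,278),crop(ti,271,328),crop(si,486,340)]
print([l[1] for l in L])
cv2.imwrite("pics/c1.png",np.vstack([np.hstack([L[0][0],L[1][0]]),np.hstack([L[2][0],L[3][0]])]))
E
```

```text
[0.6953 0.1491 0.072 ] [array([-0.3,  0.4]), array([-0.6, -0.1])] dist 0.7110920044347592
[ 0.5638 -0.2008  0.0746] [array([-0.3,  0.4]), array([-0.4, -0.1])] dist 0.5985078978754491
[ 0.7818 -0.3331  0.0703] [array([-0.3,  0.4]), array([-0.4, -0.2])] dist 0.8497692815713245
[ 0.613  -0.394   0.0726] [array([ 0.2, -0.2]), array([0.2, 0.1])] dist 0.728730703270051
[0.5385 0.1865 0.1738] [array([-0.5,  0.6]), array([-0.8, -0. ])] dist 0.5699107543667868
[(334, 196), (212, 169), (164, 204), (315, 212)]
```

View pics/c1.png

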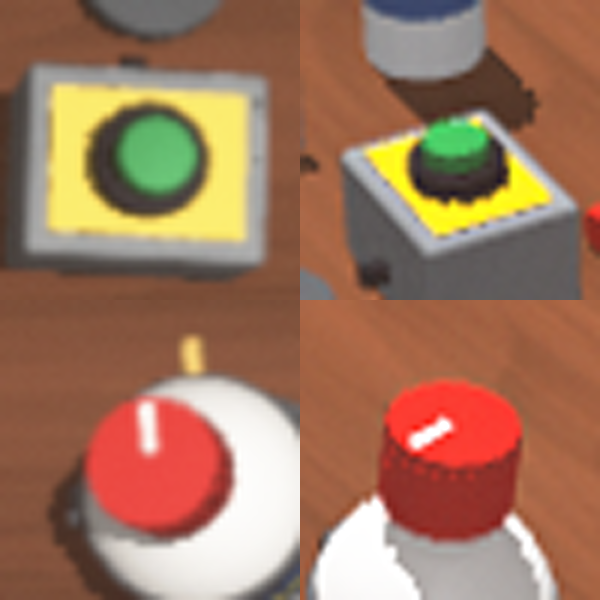

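The nearest box to the base is the one at top (513,317), 0.60 m away against 0.71 m or more for the others. The crop confirms a green round button on a yellow panel. The cap's mark points roughly along world +x. I'll refine the centres from the crop.

```bash
python3 - <<'E'
from h import *
S=cams.calibration("scene");T=cams.calibration("top")
for n,a,b,z in [("start",(359.8,221.1),(237.2,191.9),.0745),("cap",(189.2,230.6),(340.1,232.2),.178)]:
    print(n,tri([(T,*a),(S,*b)]),at_z(T,*a,z),at_z(S,*b,z))
E
```

```text
start (array([ 0.56402151, -0.20212546,  0.08029874]), [array([-0.,  0.]), array([-0., -0.])]) [ 0.5650183 -0.2033444  0.0745   ] [ 0.55957926 -0.20993158  0.0745    ]
cap (array([0.53707769, 0.18626436, 0.17536265]), [array([-0.1,  0.1]), array([-0.2, -0. ])]) [0.53693374 0.18540198 0.178     ] [0.53926078 0.18888996 0.178     ]
```

>>> jog_arm([
  [0.3, -0.5, 0, 0, -1],
  [0.61, -1, 0, 0, -1],
])

```text
time: 0.4
tool_pos: [0.1764, 0.4285, 0.2261]
tool_rot: [-3.141, -0.0, 2.898]
contact_force: [1.4, 0.4, 0.3]
opening: 0.0803
grip_force: 0.0
```

>>> jog_arm([
  [0.3, -0.5, 0, 0, -1],
  [0.61, -1, 0, 0, -1],
])

```text
time: 0.6
tool_pos: [0.2257, 0.3477, 0.2266]
tool_rot: [-3.142, 0.0, 2.897]
contact_force: [1.0, -0.6, -0.3]
opening: 0.0647
grip_force: 0.0
```

>>> jog_arm([
  [0.3, -0.5, 0, 0, -1],
  [0.61, -1, 0, 0, -1],
])

```text
time: 0.8
tool_pos: [0.2745, 0.2676, 0.2268]
tool_rot: [3.141, 0.0, 2.896]
contact_force: [-0.2, -0.5, -0.6]
opening: 0.0481
grip_force: 0.0
```

>>> jog_arm([
  [0.3, -0.5, 0, 0, -1],
  [0.61, -1, 0, 0, -1],
])

```text
time: 1.0
tool_pos: [0.3234, 0.1875, 0.2269]
tool_rot: [3.141, 0.0, 2.896]
contact_force: [0.6, 1.3, -0.1]
opening: 0.0324
grip_force: 0.0
```

>>> jog_arm([
  [0.3, -0.5, 0, 0, -1],
  [0.61, -1, 0, 0, -1],
])

```text
time: 1.2
tool_pos: [0.3723, 0.1074, 0.2269]
tool_rot: [3.141, 0.0, 2.896]
contact_force: [0.7, 0.5, 0.3]
opening: 0.0163
grip_force: 0.0
```

>>> jog_arm([
  [0.3, -0.5, 0, 0, -1],
  [0.61, -1, 0, 0, -1],
])

```text
time: 1.4
tool_pos: [0.4211, 0.0273, 0.2268]
tool_rot: [3.141, 0.0, 2.895]
contact_force: [-0.6, 0.2, -0.0]
opening: 0.0022
grip_force: 0.0
```

>>> jog_arm([
  [0.3, -0.5, 0, 0, -1],
  [0.61, -1, 0, 0, -1],
])

```text
time: 1.6
tool_pos: [0.4699, -0.0527, 0.2267]
tool_rot: [3.141, 0.0, 2.895]
contact_force: [1.0, 0.5, 0.5]
opening: 0.0005
grip_force: 0.0
```

>>> jog_arm([
  [0.3, -0.5, 0, 0, -1],
  [0.61, -1, 0, 0, -1],
  [0.61, -1, 0, 0, -1],
  [0.61, -1, 0, 0, -1],
])

```text
time: 2.0
tool_pos: [0.5178, -0.1312, 0.2259]
tool_rot: [3.141, -0.002, 2.894]
contact_force: [0.2, 0.9, 0.0]
opening: 0.0005
grip_force: 0.0
```

>>> jog_arm([
  [0.3, -0.45, 0, 0, -1],
  [0.58, -0.88, -0.3, 0, -1],
  [0.58, -0.88, -0.8, 0, -1],
  [0.58, -0.88, -1, 0, -1],
])

```text
time: 2.4
tool_pos: [0.5627, -0.1995, 0.1431]
tool_rot: [3.14, -0.006, 2.896]
contact_force: [-0.8, 0.5, 0.0]
opening: 0.0006
grip_force: 0.0
```

>>> jog_arm([
  [0, 0, -0.35, 0, -1],
  [0, 0, -0.65, 0, -1],
  [0, 0, -0.75, 0, -1],
  [0, 0, -0.75, 0, -1],
])

```text
time: 2.8
tool_pos: [0.5638, -0.1997, 0.0862]
tool_rot: [3.141, -0.002, 2.897]
contact_force: [0.7, 0.4, 0.7]
opening: 0.0005
grip_force: 0.0
```

>>> jog_arm([
  [0, 0, -0.06, 0, -1],
  [0, 0, -0.1, 0, -1],
  [0, 0, -0.1, 0, -1],
])

```text
time: 3.1
tool_pos: [0.5653, -0.2011, 0.0798]
tool_rot: [3.142, 0.002, 2.896]
contact_force: [1.5, 1.0, 4.0]
opening: 0.0004
grip_force: 1.5
```

>>> jog_arm([
  [0, 0, -0.04, 0, -1],
  [0, 0, -0.04, 0, -1],
  [0, 0, -0.04, 0, -1],
])

```text
time: 3.4
tool_pos: [0.5654, -0.2013, 0.0772]
tool_rot: [-3.142, 0.003, 2.896]
contact_force: [0.6, 2.2, 10.0]
opening: 0.0002
grip_force: 4.7
```

>>> jog_arm([
  [0, 0, -0.03, 0, -1],
  [0, 0, -0.03, 0, -1],
  [0, 0, -0.03, 0, -1],
])

```text
time: 3.7
tool_pos: [0.5655, -0.2013, 0.0769]
tool_rot: [-3.141, 0.004, 2.896]
contact_force: [-4.9, 5.1, 21.7]
opening: 0.0005
grip_force: 11.7
```

```bash
python3 - <<'E'
from h import *
im=cams.read_camera("scene")
cv2.imwrite("pics/b1.png",cv2.resize(im[165:225,200:280],(800,600),interpolation=cv2.INTER_CUBIC))
E
```

```text
(no output)
```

View pics/b1.png

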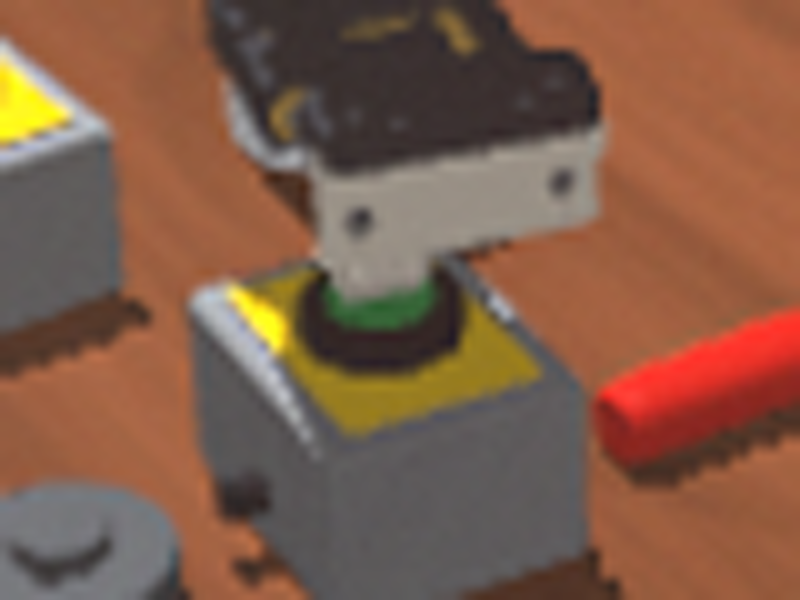

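The fingertips are on the green button around pixel (380,305) of the crop. It is flush with its collar, and the force climbs steeply at 77 mm height, so it is fully down. Next I'll let it up and travel to the cap.

>>> jog_arm([
  [0, 0, 0.3, 0, -1],
  [0, 0, 0.8, 0, -1],
  [0, 0, 1, 0, -1],
])

```text
time: 4.05
tool_pos: [0.5656, -0.202, 0.1566]
tool_rot: [-3.14, 0.005, 2.896]
contact_force: [0.5, 0.8, 0.7]
opening: 0.0001
grip_force: 0.0
```

>>> jog_arm([
  [0, 0.2, 0.6, 0, 1],
  [0, 0.6, 1, 0, 1],
  [-0.1, 1, 1, 0, 1],
])

```text
time: 4.35
tool_pos: [0.5588, -0.1217, 0.2382]
tool_rot: [-3.141, 0.01, 2.894]
contact_force: [0.6, 0.6, -0.3]
opening: 0.02
grip_force: 0.0
```

>>> jog_arm([
  [0, 0.5, 0, 0, 1],
  [-0.1, 1, 0, 0, 1],
])

```text
time: 4.55
tool_pos: [0.5485, -0.0403, 0.2333]
tool_rot: [-3.141, 0.001, 2.895]
contact_force: [0.6, 0.4, 0.2]
opening: 0.0357
grip_force: 0.0
```

>>> jog_arm([
  [0, 0.5, 0, 0, 1],
  [-0.1, 1, 0, 0, 1],
])

```text
time: 4.75
tool_pos: [0.5404, 0.0401, 0.233]
tool_rot: [-3.141, 0.0, 2.895]
contact_force: [0.5, -0.5, -0.3]
opening: 0.0523
grip_force: 0.0
```

>>> jog_arm([
  [0, 0.5, 0, 0, 1],
  [-0.05, 1, 0, 0, 1],
  [-0.05, 1, 0, 0, 1],
  [-0.05, 1, 0, 0, 1],
])

```text
time: 5.15
tool_pos: [0.5362, 0.1193, 0.233]
tool_rot: [-3.141, -0.0, 2.898]
contact_force: [1.1, -0.1, 0.3]
opening: 0.0837
grip_force: 0.0
```

>>> jog_arm([
  [0.01, 0.45, 0, 0, 1],
  [0.02, 0.84, 0, 0, 1],
  [0.02, 0.84, 0, 0, 1],
  [0.02, 0.84, 0, 0, 1],
])

```text
time: 5.55
tool_pos: [0.5383, 0.1849, 0.2329]
tool_rot: [-3.141, -0.0, 2.896]
contact_force: [0.7, -1.0, 0.5]
opening: 0.0916
grip_force: 0.0
```

```bash
python3 - <<'E'
from h import *
C=cams.calibration("wrist");im=cams.read_camera("wrist");o=readout.observe();t=o["tool_pos"];print(t,C["world_from_camera"])
print("expected cap px",proj(C,(.5375,.1865,.178)), "r edge", proj(C,(.5375+.024,.1865,.178)),proj(C,(.5375,.1865+.024,.178)))
cv2.imwrite("pics/w1.png",cv2.resize(im,(800,600)))
E
```

```text
[0.53832193 0.18451036 0.23293088] [[ 0.24225651  0.92829782  0.28209031  0.46259399]
 [ 0.97021077 -0.23128456 -0.07210074  0.20347167]
 [-0.00168783  0.29115393 -0.95667473  0.39044216]
 [ 0.          0.          0.          1.        ]]
expected cap px (np.float64(282.900269983578), np.float64(221.36117603153656)) r edge (np.float64(290.0486302055491), np.float64(248.6053055205312)) (np.float64(312.9804697583838), np.float64(214.29976788138987))
```

View pics/w1.png

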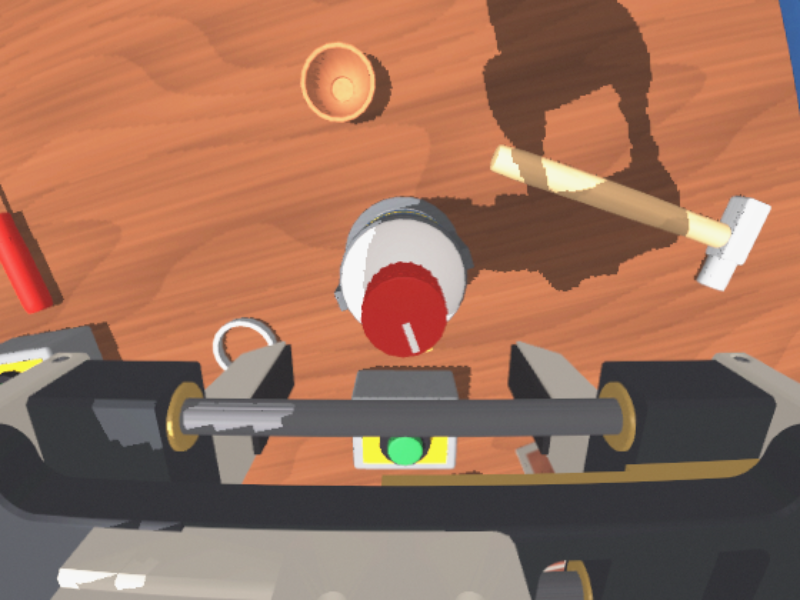

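The wrist view shows the cap's top centred at about (404,315), against a predicted (404,316), so the position is confirmed at about (0.537, 0.187). The fingers straddle it. Next I'll descend and grip.

>>> jog_arm([
  [-0.01, 0.02, -0.3, 0, 1],
  [-0.01, 0.02, -0.7, 0, 1],
  [-0.01, 0.02, -1, 0, 1],
  [-0.01, 0.02, -1, 0, 1],
  [-0.01, 0.02, -1, 0, 1],
])

```text
time: 6.1
tool_pos: [0.5378, 0.1864, 0.1537]
tool_rot: [-3.141, 0.0, 2.894]
contact_force: [0.6, 0.5, -0.1]
opening: 0.0917
grip_force: 0.0
```

>>> jog_arm([
  [0, 0, -0.06, 0, -1],
  [0, 0, -0.06, 0, -1],
  [0, 0, -0.06, 0, -1],
  [0, 0, -0.06, 0, -1],
  [0, 0, -0.06, 0, -1],
  [0, 0, -0.06, 0, -1],
  [0, 0, -0.06, 0, -1],
  [0, 0, -0.06, 0, -1],
], squeeze=55)

```text
time: 6.9
tool_pos: [0.5373, 0.1875, 0.1485]
tool_rot: [-3.142, 0.0, 2.896]
contact_force: [-1.5, -1.0, 2.0]
opening: 0.0469
grip_force: 55.0
```

Gripped with low side force. Now pressing by about 8 mm.

>>> jog_arm([
  [0, 0, -0.05, 0, -1],
  [0, 0, -0.08, 0, -1],
  [0, 0, -0.1, 0, -1],
  [0, 0, -0.11, 0, -1],
  [0, 0, -0.11, 0, -1],
])

```text
time: 7.4
tool_pos: [0.5376, 0.1876, 0.141]
tool_rot: [3.141, 0.001, 2.896]
contact_force: [-4.2, -1.2, 11.4]
opening: 0.0467
grip_force: 55.0
```

>>> jog_arm([
  [0, 0, -0.01, 0.09, -1],
  [0, 0, -0.01, 0.18, -1],
  [0, 0, -0.01, 0.27, -1],
  [0, 0, -0.01, 0.36, -1],
  [0, 0, -0.01, 0.45, -1],
  [0, 0, -0.01, 0.54, -1],
  [0, 0, -0.01, 0.63, -1],
  [0, 0, -0.01, 0.7, -1],
  [0, 0, -0.01, 0.74, -1],
  [0, 0, -0.01, 0.74, -1],
  [0, 0, -0.01, 0.74, -1],
])

```text
time: 8.5
tool_pos: [0.5384, 0.1879, 0.1407]
tool_rot: [-3.139, 0.003, -2.225]
contact_force: [-1.4, -1.3, 11.7]
opening: 0.0469
grip_force: 55.0
```

```bash
python3 - <<'E'
from h import *
im=cams.read_camera("wrist");o=readout.observe();print(o["torque"],o["contact_force"],o["qpos"])
im2=cams.read_camera("scene")
cv2.imwrite("pics/w2.png",np.hstack([cv2.resize(im[100:300,180:380],(400,400)),cv2.resize(im2[200:280,300:380],(400,400))]))
E
```

```text
[-0.13198584  0.44005886  0.00216929] [-2.04008511 -0.61548405 11.65615209] [ 2.01394303e-01  5.00934639e-01  1.52353446e+00  1.11301632e-04
  1.11330522e+00 -2.28623955e+00]
```

View pics/w2.png

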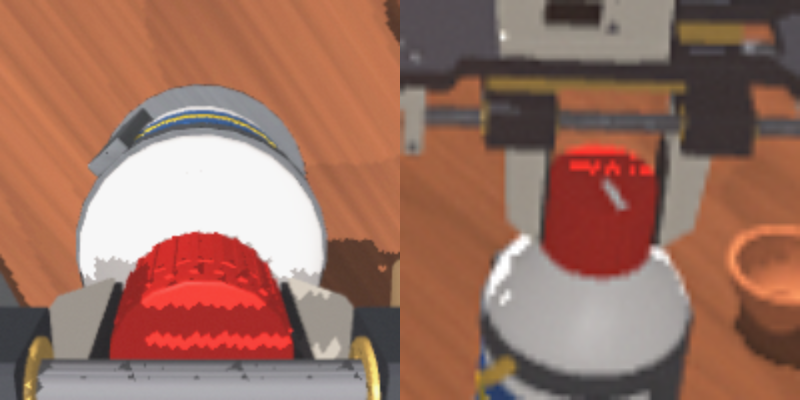

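The scene crop shows the mark has swung from pointing lower-left to lower-right, at about (612,195). That matches a 66° turn with the cap still in the fingers and no twisting torque left. Next I'll lift slowly.

>>> jog_arm([
  [0, 0, 0.05, 0, -1],
  [0, 0, 0.1, 0, -1],
  [0, 0, 0.15, 0, -1],
  [0, 0, 0.2, 0, -1],
  [0, 0, 0.25, 0, -1],
])

```text
time: 9.1
tool_pos: [0.5369, 0.1877, 0.1585]
tool_rot: [3.141, -0.001, -2.225]
contact_force: [0.1, -0.6, 0.1]
opening: 0.0472
grip_force: 55.0
```

No pull force, so the cap is free. Lifting to about 80 mm above its locked height (TCP at about 0.229).

>>> jog_arm([
  [0, 0, 0.2, 0, -1],
  [0, 0, 0.4, 0, -1],
  [0, 0, 0.6, 0, -1],
  [0, 0, 0.75, 0, -1],
  [0, 0, 0.88, 0, -1],
  [0, 0, 0.88, 0, -1],
  [0, 0, 0.88, 0, -1],
  [0, 0, 0.88, 0, -1],
  [0, 0, 0.88, 0, -1],
])

```text
time: 10.0
tool_pos: [0.537, 0.1876, 0.2283]
tool_rot: [3.141, -0.001, -2.225]
contact_force: [0.2, -0.4, 0.7]
opening: 0.0471
grip_force: 55.0
```

```bash
python3 - <<'E'
from h import *
im2=cams.read_camera("scene")
cv2.imwrite("pics/f.png",cv2.resize(im2,(800,600)))
E
```

```text
(no output)
```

View pics/f.png

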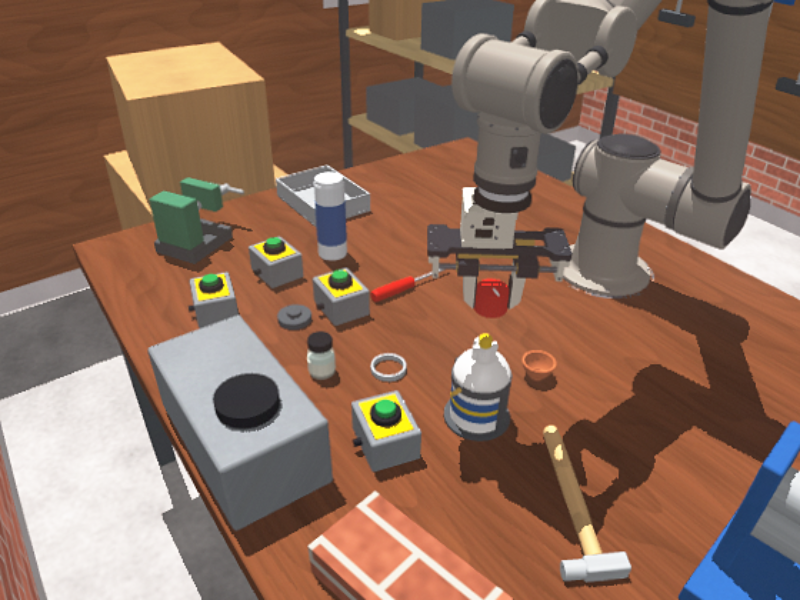

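The cap is level in the fingers at (490,295), above the open neck with its yellow plug at (485,341). The start button at (340,278) is up, and everything else is where it was.

```bash
python3 -c "
from h import *
print(ticket.hand_in())"
```

```text
the job is handed in; nothing more can be done
None
```

I pressed the start button fully and let it come back up, then pressed, twisted and lifted the cap off. It is held level about 8 cm above the jug's mouth. The job is handed in, and no verdict was shown.

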